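Put the blue tape on the bent tape arm

ROBOT

A 7-joint arm with a two-finger parallel gripper is mounted at the origin on the work surface. World frame = base frame: x ahead of the robot, y to its left, z up, the work surface at z = 0. Lengths are in m, angles in rad, forces in N, time in s.
With the tool pointing down it reaches from about 0.35 to 0.9 m from the base axis. Payload 8.1 kg.
Tool frame: the origin (TCP) lies midway between the tips of the shut fingers; the grasp point (between the pads) lies robot.grip_point_offset behind it (robot.grip_point_offset is the distance from the TCP to the grasp point, in m); z points along the fingers, y is the direction in which the jaws open and shut (so a half turn about z gives the same grasp; the last joint's range is limited). The gripper opens to 92 mm and grips with 3 to 60 N. Pads are 19 mm wide; open, the fingers measure 130 mm over their backs; the gripper's body (75 mm by 190 mm) begins 47 mm behind the grasp point.
Start: joints at [-0.103, 0.434, 0.025, 1.573, -0.012, 1.134, -0.075], TCP at [0.625, -0, 0.227] pointing down, gripper open.
Joint ranges: [-2.62, 2.62], [-0.44, 2.09], [-1.27, 1.32], [0.08, 2.57], [-1.32, 4.46], [0.12, 2], [-2.74, 2.74]. Speed limits (rad/s): [2.22, 2.22, 3.01, 3.01, 3.14, 3.14, 3.14].

INTERFACE

Orientations are given as a unit quaternion [x, y, z, w].
In Python, from rig import telemetry, vision, ticket, robot gives the robot as it stands.
- The arm moves only by the shell command python3 -m creep 'ROWS' [FORCE]. ROWS is JSON, one flat list of numbers, 5 for each row, row after row: the shift along the tool's x, y, z in cm, then the turn about the tool's z in degrees, then the finger opening in cm, from 0 to 9.18. In form: [dx, dy, dz, yaw, fingers, dx, dy, dz, yaw, fingers, ...]. A call has 1 to 10 rows; each row shifts and turns the commanded pose from where the row before left it, along the tool's axes as they then stand; what a row does not reach is not made up. A row lasts 1/12 s, in which the tool goes at most 41.7 mm and 7.16 degrees, less where a joint would pass 70% of its speed; a pose out of reach is approached as far as the arm can. A call with a gripper value outside its range is refused whole. The fingers move at their own pace and stop on an object; FORCE is the grip in N (left out, the last holds). Time passes only in rows, so rows that do not move let the fingers close. It gives the time, the measured TCP pose, the force and the opening at its end, in the units of the state.
- telemetry.get_obs(): the state, without advancing time (a new reading comes with each control period).
- vision.snapshot(name): name is "scene" or "side" or "wrist"; returns a dict with "image" (480x640x3 uint8, red, green, blue), "intrinsics" (3x3 intrinsics, pixels), "xyz" and "attitude" of the camera in the world. Camera axes: x right, y up, looking along -z (the intrinsics and any distortion apply to the point x, -y, -z); pixel columns grow to the right and rows downward; lengths in m; the calibration is good to about 2 mm. A picture is of the moment at which its call begins. There is no depth.
- ticket.finish_job(): hands the job in, once; it reports no verdict.
The state is a dict: "time_s": time; "joints": joint angles; "dq": joint speeds; "joint_efforts": joint torques, N m; "tool_pos": TCP position; "tool_rot": TCP orientation; "wrist_force": force on the tool from outside, world axes, zero at the start; "wrist_torque": the same for the moment, N m; "width": finger opening in m.
Only numpy, scipy, OpenCV 4.12 (cv2) and the standard library are available. Lean on these libraries where they do the work, as an engineer would, in place of code of your own. Each camera call takes 0.05 s, during which the arm holds its last target.

TASK

Take the blue roll of tape out of the rack, thread it over the free end of the bent tape arm and work it round both bends by feel, without forcing it: the cranked end of the arm has been knocked a little out of line. Push it up against the black stop collar, hold it gently but firmly pressed there for a moment, then let go and leave it hanging snug against the collar, and leave the other tapes and the things on the desk where they are.

Things in the scene. Friction and masses are not known exactly. Their poses are not given: they have to be found in the camera images.
- blue_c (a point): centre of the blue roll of tape, a rigid ring: 64 mm outer diameter, 24 mm wide, smooth bore of 26 mm, mass 50 to 95 g. y axis = axis of the bore, z up at the start. It stands on edge in one of the rack's slots, centre 38 mm above the desk. It can be held from above across its 64 mm diameter, or pinched over its top by its flat faces (the ring is 19 mm thick from bore to rim)
- red_c (a point): centre of the red roll of tape, the same size, in another slot: leave it there
- tan_c (a point): centre of the tan roll of tape, the same size, in another slot: leave it there
- rack: grey plastic tape rack, 85 x 185 x 26 mm, fixed; origin at the centre of its underside on the desk. Three slots 60 mm apart along its y axis (at y = -60, 0, +60 mm), each between two clear fins that reach 26 mm above the desk; the rolls stand in them with their bores along y
- stand: tape arm, fixed: a bent steel tube of 22 mm diameter on a foot plate of 90 x 110 mm. Origin on the desk below the post, z up. The post rises at x = y = 0 and bends over (radius 30 mm); the rest of the tube lies level, its centre line 120 mm above the desk. Straight inner leg from (0, -30) to (0, -140) mm (x, y in this frame), then the crank: see bend_in. A tape has 2 mm of play on it all round
- collar: black stop collar fixed on the inner leg: 37 mm diameter, 14 mm long. Origin on the tube's centre line at its stop face, which looks along -y (to the bends); axes as stand; set anywhere from y = -112 to -50 mm of the stand. A roll touching it has its centre at y = -12 mm in this frame. The card core dents if pressed on the collar or forced on the tube with over 25 N
- mouse: black computer mouse, 105 x 58 x 34 mm, origin at its underside, bystander
- stapler: red and black stapler, 150 x 36 x 54 mm, origin at its underside, bystander
- calculator: grey desk calculator, 150 x 105 x 20 mm, origin at its underside, bystander
- bowl: glass bowl with dumplings, 160 mm wide, 50 mm high, origin at its underside, bystander
- stamp: rubber stamp, 38 x 38 x 60 mm, red foot and black knob, origin at its underside, bystander
- pen_cup: dark metal pen cup with pens, 76 mm wide, 98 mm high, pens to 150 mm, origin at its underside, bystander
- bend_in (a point): on the centre line where the inner leg ends. From here, as made, the tube bends level, radius 50 mm, 60 degrees towards -x, to (-25, -183.3) mm of the stand; straight 20 mm; bends back 60 degrees, radius 50 mm, to (-67.3, -236.6); straight free leg, 55.5 mm along -y, to (-67.3, -292.1), tapering over its last 19 mm to 11 mm. Knocked: all this is swung about bend_in by up to 8 degrees either way
Not all that is in view belongs to the job. There is more than one size of the part that bears blue_c; the job needs the smallest.

How it is judged:
By the outcome, as a careful person would: the job done as asked, in the order asked, and still so for the second after the job is handed in, with the robot touching nothing.
It also fails if it takes over 72 s, if anything falls off the work surface, if the arm or the gripper's body presses on something with over 40 N, if the wrist force passes 120 N, or if a joint passes its speed limit or range.

## Working session

There is one attempt and no reset: what is moved stays moved. The work goes in short steps, Python scripts to look and compute and a shell command to move; the robot and the scene stay as the last step left them, time stands still between calls to the robot, and variables do not carry over. Pictures are saved under pics/ and viewed, and the job is handed in when it is done.

```bash
mkdir -p pics; ls; cat > h.py <<'E'
import cv2,numpy as np
from rig import telemetry,vision,ticket,robot
from scipy.spatial.transform import Rotation as R
def snap(n,f):
    s=vision.snapshot(n); cv2.imwrite('pics/'+f+'.png',s['image'][:,:,::-1]); np.savez('pics/'+f+'.npz',**{k:np.array(v) for k,v in s.items()}); return s
def ld(f): return dict(np.load('pics/'+f+'.npz'))
def cam(s):
    a=np.array(s['attitude']); Rm=R.from_quat(a).as_matrix() if a.size==4 else a.reshape(3,3)
    return np.array(s['xyz']),Rm,np.array(s['intrinsics'])
def ray(s,u,v):
    c,Rm,K=cam(s); p=np.linalg.inv(K)@[u,v,1]; d=Rm@np.array([p[0],-p[1],-p[2]]); return c,d/np.linalg.norm(d)
def onz(s,u,v,z):
    c,d=ray(s,u,v); return c+d*(z-c[2])/d[2]
def proj(s,P):
    c,Rm,K=cam(s); q=Rm.T@(np.array(P)-c); w=K@np.array([q[0],-q[1],-q[2]]); return w[:2]/w[2]
def tri(s1,p1,s2,p2):
    c1,d1=ray(s1,*p1);c2,d2=ray(s2,*p2)
    A=np.stack([d1,-d2],1);t=np.linalg.lstsq(A,c2-c1,rcond=None)[0]
    a=c1+t[0]*d1;b=c2+t[1]*d2;return (a+b)/2,np.linalg.norm(a-b)
E
python3 - <<'E'
from h import *
for n in ['scene','side','wrist']:
    s=snap(n,n+'0'); print(n,s.keys(),s['intrinsics'],s['xyz'],s['attitude'])
print(telemetry.get_obs()); print([ (k,getattr(robot,k)) for k in dir(robot) if k[0]!='_'])
E
```

```text
pics
scene dict_keys(['image', 'intrinsics', 'xyz', 'attitude']) [[505.32402479   0.         317.86025293]
 [  0.         505.32402479 239.93191119]
 [  0.           0.           1.        ]] [ 1.32349999 -0.0507272   1.0512322 ] [0.23497954 0.23310083 0.64477605 0.68899381]
side dict_keys(['image', 'intrinsics', 'xyz', 'attitude']) [[486.60301624   0.         315.33680758]
 [  0.         486.60301624 239.16169017]
 [  0.           0.           1.        ]] [-0.0125632  -0.88436943  1.04686371] [ 0.38918319 -0.12532449 -0.25723555  0.87559128]
wrist dict_keys(['image', 'intrinsics', 'xyz', 'attitude']) [[359.22271306   0.         318.04372203]
 [  0.         359.22271306 239.76900648]
 [  0.           0.           1.        ]] [0.62404731 0.06797709 0.38284086] [-1.29299693e-01  7.13246342e-04  4.28891372e-04  9.91605212e-01]
{'time_s': 0.15, 'joints': array([-0.10258623,  0.43508806,  0.02502688,  1.57388011, -0.01159058,
        1.13400449, -0.07510091]), 'dq': array([-8.04582412e-05, -2.52835685e-03, -8.80185513e-04, -2.03321204e-03,
       -1.72570444e-04,  5.47967863e-04,  1.24781087e-03]), 'joint_efforts': array([ 9.13879558e-04, -6.68263149e+01,  9.85680185e-01, -3.14695251e+01,
       -6.03506877e-02,  3.94195947e-02,  8.07748006e-05]), 'tool_pos': array([ 6.24612334e-01, -8.97576567e-05,  2.26113345e-01]), 'tool_rot': array([ 7.07151585e-01,  7.07061705e-01, -4.84619578e-04, -3.82946514e-04]), 'wrist_force': array([-0.55293713, -0.37385796, -0.57260818]), 'wrist_torque': array([ 0.01072853,  0.00826162, -0.0163816 ]), 'width': 0.09168540938753368}
[('Unreachable', <class 'rig.Unreachable'>), ('grip_point_offset', 0.0188)]
```

View pics/scene0.png

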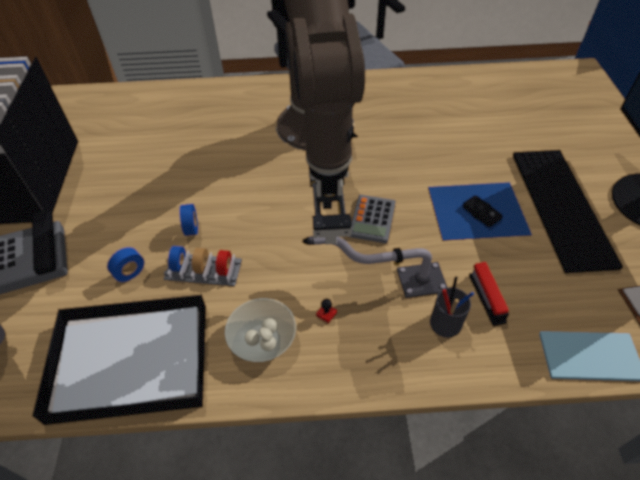

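View pics/side0.png

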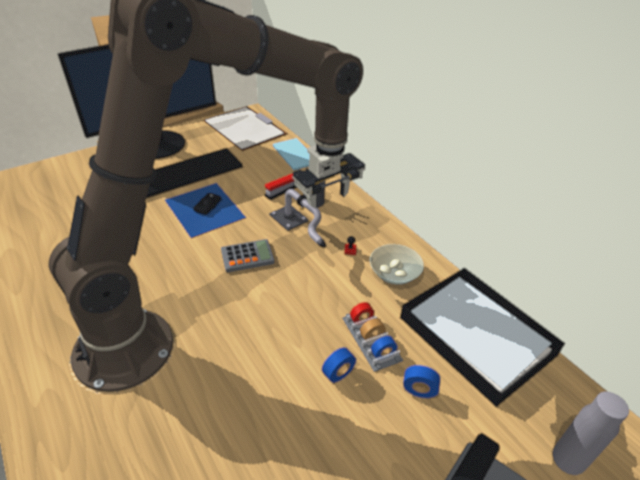

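View pics/wrist0.png

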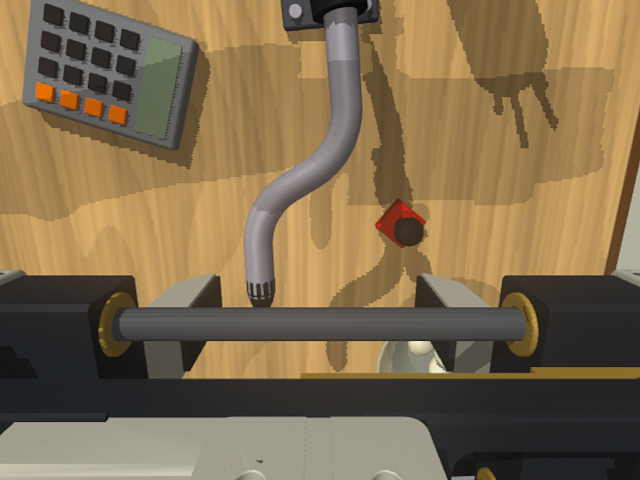

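The scene camera shows the rack at about (203,268), with the blue roll in its left slot at (177,258). The two larger blue rolls at (190,220) and (126,264) stand outside the rack. The wrist camera shows the tube from its tip at (260,300) up to the collar at (340,5).

```bash
python3 - <<'E'
from h import *
a=cv2.imread('pics/scene0.png')[205:300,90:260]; b=cv2.imread('pics/side0.png')[290:410,310:450]
cv2.imwrite('pics/c1.png',cv2.resize(a,None,fx=4.5,fy=4.5,interpolation=2)); cv2.imwrite('pics/c2.png',cv2.resize(b,None,fx=4.5,fy=4.5,interpolation=2))
for n in ['scene0','side0']:
    s=ld(n);h=cv2.cvtColor(s['image'],cv2.COLOR_RGB2HSV)
    for nm,lo,hi in [('blue',(105,150,60),(125,255,255)),('red',(0,190,80),(5,255,255)),('red2',(174,190,80),(180,255,255))]:
        m=cv2.inRange(h,lo,hi);k,l,st,c=cv2.connectedComponentsWithStats(m)
        for i in range(1,k):
            if st[i,4]>40: print(n,nm,st[i],c[i],onz(s,*c[i],0.038))
E
```

```text
scene0 blue [ 430  184   99   55 3487] [476.81244623 211.02695727] [0.44648043 0.40867979 0.038     ]
scene0 blue [181 205  16  29 341] [187.6627566  219.36656891] [ 0.41748541 -0.36325231  0.038     ]
scene0 blue [169 247  15  24 238] [174.92857143 257.84453782] [ 0.54435856 -0.38236558  0.038     ]
scene0 blue [109 249  34  32 591] [123.96108291 262.74111675] [ 0.55036198 -0.50849416  0.038     ]
scene0 red [217 251  13  24 214] [222.24299065 261.24299065] [ 0.56374856 -0.26262426  0.038     ]
scene0 red [475 263  33  51 681] [490.59618209 288.43171806] [0.69070337 0.37845641 0.038     ]
scene0 red [317 308  20  14 150] [326.68 314.26] [ 0.73323075 -0.01349977  0.038     ]
side0 blue [ 167  185   76   51 1822] [203.37815587 210.90175631] [0.38627403 0.3646175  0.038     ]
side0 blue [372 337  24  20 259] [382.2046332 344.8957529] [ 0.54733123 -0.3720155   0.038     ]
side0 blue [323 349  32  32 529] [337.00189036 363.03969754] [ 0.42071404 -0.35452751  0.038     ]
side0 blue [405 366  34  31 663] [421.57616893 379.15233786] [ 0.56406811 -0.498663    0.038     ]
side0 red [266 175  26  14 165] [278.70909091 181.92121212] [0.68094734 0.37765731 0.038     ]
side0 red [345 244  11  10  70] [350.05714286 249.35714286] [ 0.68773713 -0.04435892  0.038     ]
side0 red [351 303  22  18 208] [360.375      310.28846154] [ 0.56893354 -0.25290449  0.038     ]
```

View pics/c1.png

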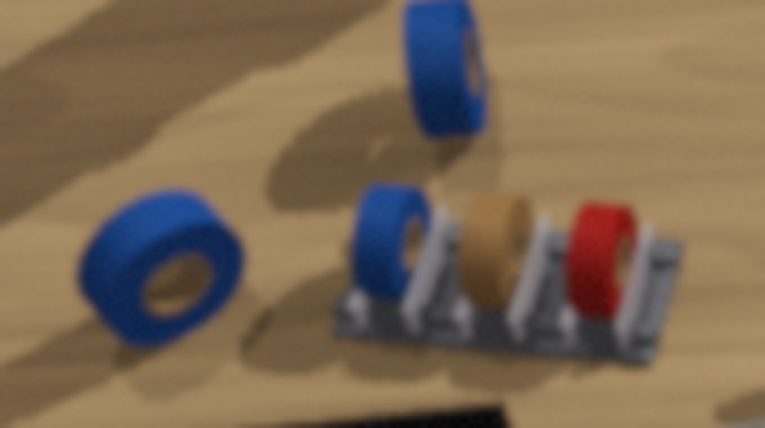

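View pics/c2.png

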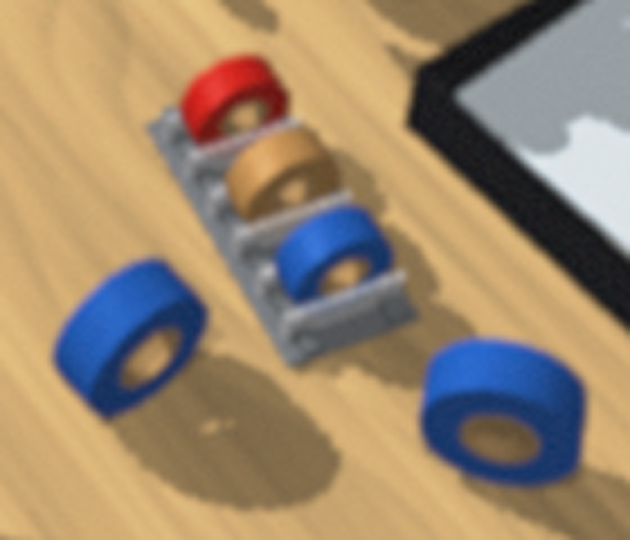

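```bash
python3 -m creep '[-2,0,0,0,9,-3,0,0,0,9,-3,0,0,0,9,-2,0,0,0,9,0,0,0,0,9,0,0,0,0,9]'; python3 - <<'E'
from h import *
snap('wrist','wrist1')
E
```

```text
time_s: 0.65
tool_pos: [0.6246, -0.1018, 0.2264]
tool_rot: [0.708, 0.706, -0.0, -0.0]
wrist_force: [0.2, 0.6, 0.1]
width: 0.0899
```

View pics/wrist1.png

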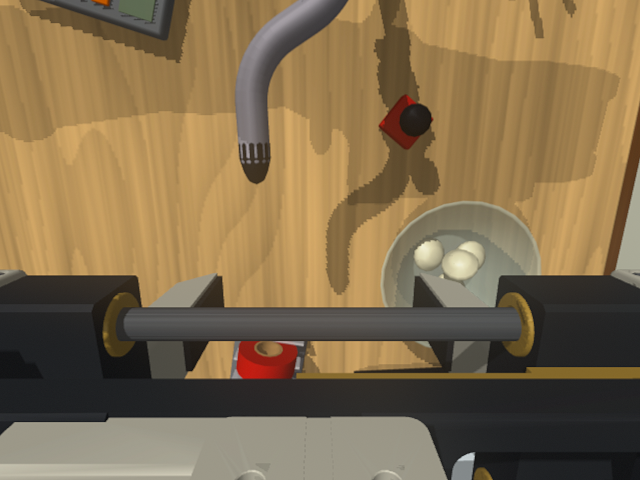

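The tube tip is at (256,183), and its taper starts at about row 143. The red roll is just visible at (268,360). I'll go over to the rack next.

```bash
python3 -m creep '[-3,-0.5,0,0,9,-3.5,-1,0,0,9,-3.5,-1,0,0,9,-3.5,-1,0,0,9,-3.5,-1,0,0,9,-3.5,-1,0,0,9,-3.5,-1,0,0,9,-3,-0.5,0,0,9,-2,0,0,0,9,0,0,0,0,9]'; python3 -m creep '[0,0,0,0,9]'; python3 - <<'E'
from h import *
snap('wrist','wrist2')
E
```

```text
time_s: 1.53
tool_pos: [0.5535, -0.3944, 0.2263]
tool_rot: [0.709, 0.705, -0.001, 0.0]
wrist_force: [-0.0, -0.5, 0.5]
width: 0.0897
time_s: 1.62
tool_pos: [0.5553, -0.3897, 0.2262]
tool_rot: [0.707, 0.707, 0.0, -0.0]
wrist_force: [0.2, 0.4, -0.4]
width: 0.0902
```

View pics/wrist2.png

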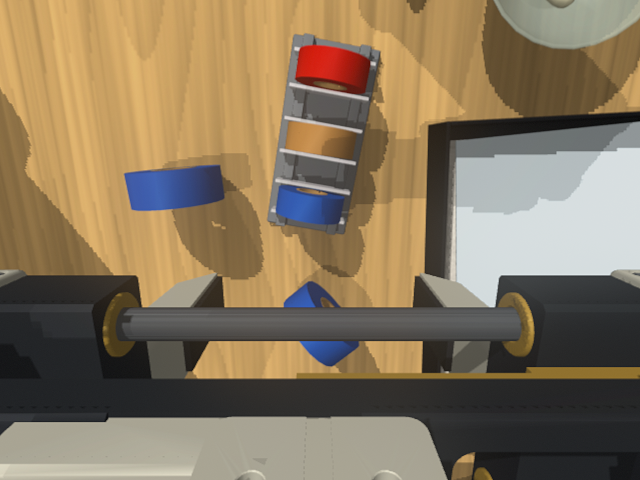

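```bash
python3 - <<'E'
from h import *
s=ld('wrist2');h=cv2.cvtColor(s['image'],cv2.COLOR_RGB2HSV)
for nm,lo,hi in [('blue',(105,120,40),(128,255,255)),('red',(0,190,60),(4,255,255)),('red2',(174,190,60),(180,255,255))]:
    m=cv2.inRange(h,lo,hi);k,l,st,c=cv2.connectedComponentsWithStats(m)
    for i in range(1,k):
        if st[i,4]>200:
            mm=(l==i).astype(np.uint8); ct=max(cv2.findContours(mm,0,2)[0],key=len)
            print(nm,st[i],c[i]); r=cv2.minAreaRect(ct); print(r)
            for p in cv2.boxPoints(r): print(p,onz(s,*p,.07).round(4),onz(s,*p,.038).round(4))
print('fins')
for a,b in [((290,83),(368,98)),((288,116),(362,131)),((284,150),(357,163)),((277,180),(350,194))]:
    A=onz(s,*a,.026);B=onz(s,*b,.026);print(A.round(4),B.round(4),((A+B)/2).round(4),np.degrees(np.arctan2(*(B-A)[[1,0]])))
cv2.imwrite('pics/c3.png',cv2.resize(cv2.imread('pics/wrist2.png')[20:240,250:400],None,fx=2.7,fy=2.7,interpolation=2)[:600])
E
```

```text
blue [ 125  166   89   44 2867] [165.75967911 188.84478549]
((170.57177734375, 188.474853515625), (39.516151428222656, 88.63935089111328), 84.70991516113281)
[124.61921 172.88713] [ 0.3883 -0.3452  0.07  ] [ 0.3713 -0.3476  0.038 ]
[212.88103 164.71474] [ 0.4646 -0.3383  0.07  ] [ 0.4554 -0.34    0.038 ]
[216.52435 204.06258] [ 0.4653 -0.3722  0.07  ] [ 0.4562 -0.3773  0.038 ]
[128.26253 212.23497] [ 0.3868 -0.3795  0.07  ] [ 0.3696 -0.3854  0.038 ]
blue [ 276  185   68   39 1760] [306.175      205.45681818]
((308.5193786621094, 205.61175537109375), (64.92930603027344, 32.77004623413086), 10.713123321533203)
[273.57474 215.67628] [ 0.5151 -0.3825  0.07  ] [ 0.5111 -0.3887  0.038 ]
[279.6664 183.4774] [ 0.5213 -0.3542  0.07  ] [ 0.5179 -0.3575  0.038 ]
[343.46402 195.54723] [ 0.5767 -0.3646  0.07  ] [ 0.579 -0.369  0.038]
[337.37234 227.74611] [ 0.5718 -0.3935  0.07  ] [ 0.5735 -0.4008  0.038 ]
blue [284 283  32  24 416] [299.97836538 298.53125   ]
((297.1728820800781, 299.3094482421875), (24.351591110229492, 29.279401779174805), 70.82099914550781)
[279.34573 292.6189 ] [ 0.5182 -0.45
[... 759 characters left out ...]
1533203)
[293.35263   81.850494] [ 0.5345 -0.2727  0.07  ] [ 0.5325 -0.2676  0.038 ]
[301.08817  40.96263] [ 0.5411 -0.2428  0.07  ] [ 0.5398 -0.2348  0.038 ]
[371.30466  54.24684] [ 0.5967 -0.2523  0.07  ] [ 0.601  -0.2452  0.038 ]
[363.56912   95.134705] [ 0.5916 -0.2827  0.07  ] [ 0.5953 -0.2787  0.038 ]
fins
[ 0.5286 -0.2667  0.026 ] [ 0.601  -0.2797  0.026 ] [ 0.5648 -0.2732  0.026 ] -10.1333719911815
[ 0.5261 -0.2956  0.026 ] [ 0.5963 -0.3091  0.026 ] [ 0.5612 -0.3023  0.026 ] -10.905961562136977
[ 0.5216 -0.3267  0.026 ] [ 0.5924 -0.3389  0.026 ] [ 0.557  -0.3328  0.026 ] -9.82641387652295
[ 0.5141 -0.3553  0.026 ] [ 0.5863 -0.3691  0.026 ] [ 0.5502 -0.3622  0.026 ] -10.79851509660517
```

View pics/c3.png

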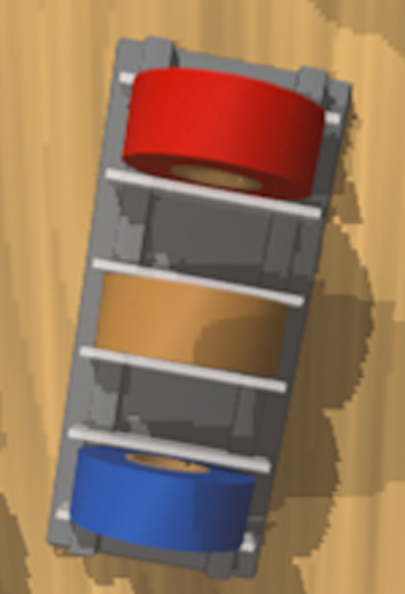

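The rack is yawed about -10.6° and the blue roll is at about (0.547, -0.377). I'll line up, turn and descend.

```bash
python3 -m creep '[0.7,-0.4,-0,5,9.18,0.6,-0.4,2,5.6,9.18,0,0,3,0,9.18,0,0,3,0,9.18,0,0,3,0,9.18,0,0,2,0,9.18,0,0,0,0,9.18,0,0,0,0,9.18]' 12; python3 - <<'E'
from h import *
o=telemetry.get_obs();print(o['tool_pos'],R.from_quat(o['tool_rot']).as_matrix().round(3))
s=snap('wrist','w3');snap('side','s3')
E
```

```text
time_s: 2.33
tool_pos: [0.5481, -0.3742, 0.0963]
tool_rot: [0.769, 0.64, 0.0, -0.001]
wrist_force: [-0.5, -0.2, 0.0]
width: 0.0919
[ 0.54805006 -0.37417906  0.09626642] [[ 0.181  0.983 -0.001]
 [ 0.983 -0.181  0.002]
 [ 0.002 -0.002 -1.   ]]
```

View pics/w3.png

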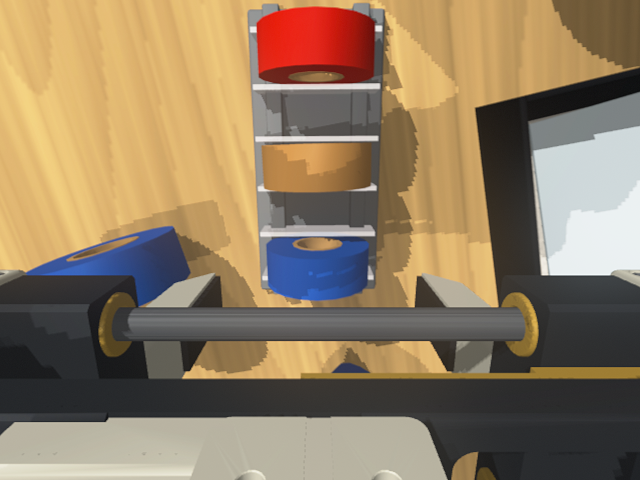

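View pics/s3.png

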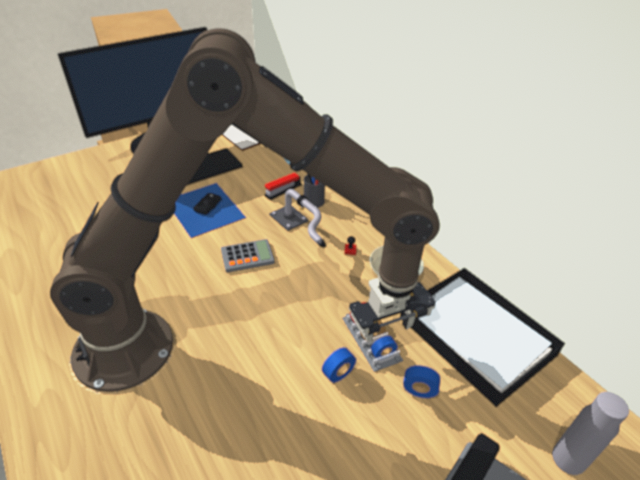

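```bash
python3 - <<'E'
from h import *
s=ld('w3');Q=np.array([[ 0.181,0.983,0],[.983,-.181,0],[0,0,-1]]);T=np.array([.5481,-.3742,.0963])
for p in [(261,234),(373,233),(265,280),(372,278),(258,188),(375,187),(256,138),(378,138)]:
    print(p,(Q.T@(onz(s,*p,.026)-T)*1000).round(1))
for p in [(266,250),(368,250)]: print(p,(Q.T@(onz(s,*p,.038)-T)*1000).round(1))
E
```

```text
(261, 234) [ 11.7 -37.9  70.3]
(373, 233) [12.4 35.  70.3]
(265, 280) [-20.3 -36.5  70.3]
(372, 278) [-18.7  35.6  70.3]
(258, 188) [ 41.5 -38.6  70.3]
(375, 187) [42.2 35.1 70.3]
(256, 138) [ 71.8 -38.5  70.3]
(378, 138) [71.8 35.7 70.3]
(266, 250) [  4.3 -33.2  58.3]
(368, 250) [ 4.4 30.5 58.3]
```

```bash
python3 -m creep '[-0.3,-0.1,2,0,9.18,0,0,2,0,9.18,0,0,1.5,0,9.18,0,0,1.1,0,9.18,0,0,0,0,9.18,0,0,0,0,6,0,0,0,0,6,0,0,0,0,6,0,0,0,0,6]' 12; python3 -m creep '[0,0,0,0,6,0,0,0,0,6,0,0,0,0,6]';python3 - <<'E'
from h import *
snap('wrist','w4')
E
```

```text
time_s: 3.18
tool_pos: [0.5466, -0.3799, 0.0319]
tool_rot: [0.769, 0.639, 0.0, 0.001]
wrist_force: [0.4, -0.6, -0.1]
width: 0.0698
time_s: 3.43
tool_pos: [0.5464, -0.3797, 0.0314]
tool_rot: [0.769, 0.639, 0.0, 0.0]
wrist_force: [-0.5, 0.8, 5.5]
width: 0.0638
```

View pics/w4.png

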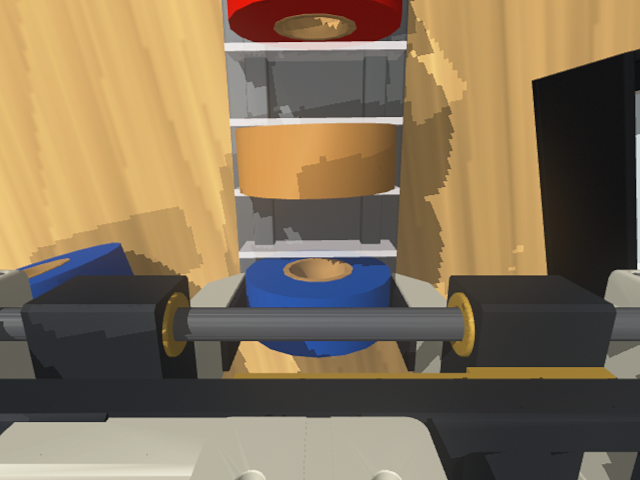

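The roll is gripped at an opening of 63.8 mm. I'll lift it and check, then measure the tube in the earlier wrist images.

```bash
python3 -m creep '[0,0,-0.5,0,6,0,0,-1.5,0,6,0,0,-2.5,0,6,0,0,-3,0,6,0,0,-2.5,0,6,0,0,-2,0,6,0,0,0,0,6,0,0,0,0,6]' 15; python3 - <<'E'
from h import *
snap('wrist','w5');snap('side','s5')
for n in ['wrist0','wrist1']:
    s=ld(n);h=cv2.cvtColor(s['image'],cv2.COLOR_RGB2HSV)
    m=((h[:,:,1]<75)|((h[:,:,0]>100)&(h[:,:,0]<178)&(h[:,:,1]<110))).astype(np.uint8)*255; m=cv2.morphologyEx(m,cv2.MORPH_OPEN,np.ones((5,5)))
    cv2.imwrite('pics/m_'+n+'.png',m)
E
python3 -c "
import cv2,numpy as np
cv2.imwrite('pics/mm.png',np.hstack([cv2.imread('pics/m_wrist%d.png'%i)[:320,150:480] for i in (0,1)]))"
```

```text
time_s: 4.15
tool_pos: [0.5465, -0.3798, 0.152]
tool_rot: [0.769, 0.639, 0.0, 0.001]
wrist_force: [-0.1, 1.1, -0.6]
width: 0.0636
```

View pics/w5.png

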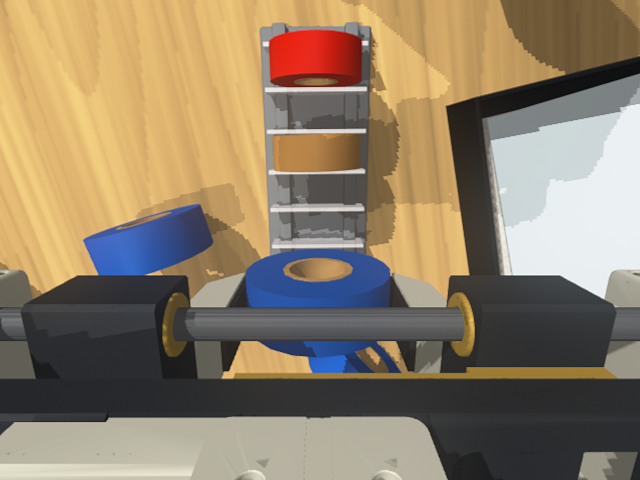

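View pics/mm.png

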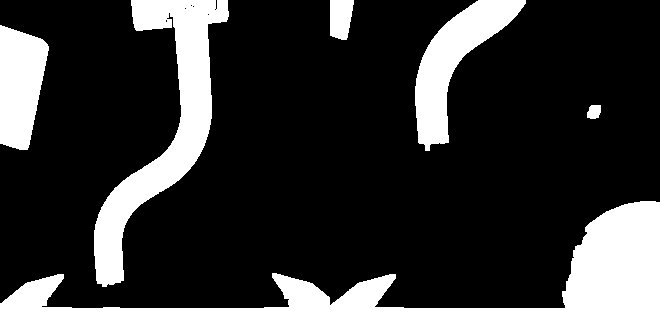

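View pics/s5.png

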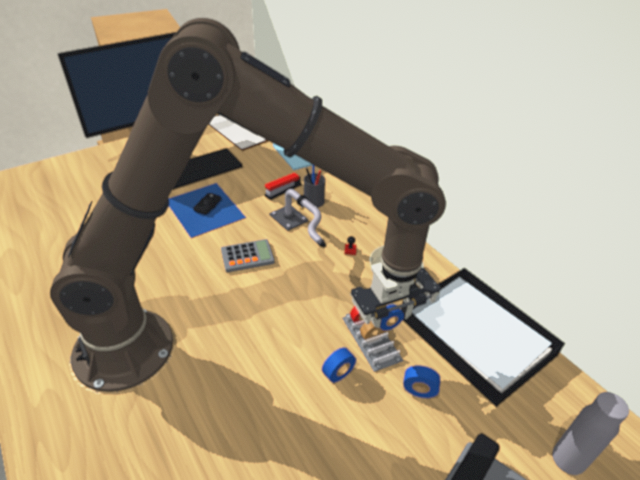

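```bash
cat > tube.py <<'E'
from h import *
def leg(n,r0,r1,c0,c1):
    m=cv2.imread('pics/m_'+n+'.png',0);s=ld(n);P=[];W=[]
    for r in range(r0,r1):
        c=np.where(m[r,c0:c1]>0)[0]+c0
        a=onz(s,c.min()-.5+.0,r,.12);b=onz(s,c.max()+.5,r,.12);P.append((a+b)/2);W.append(np.linalg.norm(a-b))
    P=np.array(P);k=np.polyfit(P[:,1],P[:,0],1);print(n,'y %.4f..%.4f'%(P[0,1],P[-1,1]),'x@ %.4f..%.4f'%tuple(np.polyval(k,P[[0,-1],1])),'slope deg %.2f'%np.degrees(np.arctan(k[0])),'w %.4f'%np.mean(W),'res',np.std(P[:,0]-np.polyval(k,P[:,1])).round(5))
    return k
if __name__=='__main__':
    leg('wrist0',240,278,230,300);leg('wrist0',40,95,300,400);leg('wrist0',30,70,300,400)
    leg('wrist1',105,140,220,300)
    for n,u,v in [('wrist1',256,183),('wrist0',262,304)]: print('tip',n,onz(ld(n),u,v,.12))
    for v in (22,24): print('collar',onz(ld('wrist0'),343,v,.12))
    s=ld('w5');T=np.array([.5465,-.3798,.152]);Q=np.array([[ 0.181,0.983,0],[.983,-.181,0],[0,0,-1]])
    for xf in (9,12,15):
        t=np.linspace(0,2*np.pi,60);C=[proj(s,T+Q@np.array([xf/1e3,.013*np.cos(a),-.0066+.013*np.sin(a)])) for a in t];C=np.array(C);print(xf,C.min(0).round(1),C.max(0).round(1))
        C=np.array([proj(s,T+Q@np.array([xf/1e3,.032*np.cos(a),-.0066+.032*np.sin(a)])) for a in t]);print('  rim',C.min(0).round(1),C.max(0).round(1))
    cv2.imwrite('pics/c5.png',cv2.resize(cv2.imread('pics/w5.png')[230:370,220:420],None,fx=4,fy=4,interpolation=2))
    cv2.imwrite('pics/c0.png',cv2.resize(cv2.imread('pics/wrist0.png')[0:120,260:400],None,fx=4,fy=4,interpolation=2))
E
python3 tube.py
```

```text
wrist0 y -0.0020..-0.0318 x@ 0.5776..0.5782 slope deg -1.04 w 0.0216 res 0.00017
wrist0 y 0.1346..0.1013 x@ 0.6391..0.6421 slope deg -5.05 w 0.0217 res 0.00015
wrist0 y 0.1405..0.1170 x@ 0.6385..0.6408 slope deg -5.56 w 0.0218 res 0.00013
wrist1 y -0.0073..-0.0299 x@ 0.5776..0.5781 slope deg -1.24 w 0.0216 res 0.00014
tip wrist1 [ 0.57879304 -0.06073254  0.12      ]
tip wrist0 [ 0.57917828 -0.05462643  0.12      ]
collar [0.63986803 0.14517411 0.12      ]
collar [0.63988954 0.14401032 0.12      ]
9 [290.1 271.2] [348.6 292.7]
  rim [246.4 259. ] [392.5 313.8]
12 [290.  265.2] [348.7 285.9]
  rim [246.  253.6] [392.8 306.2]
15 [289.8 259.3] [348.8 279.1]
  rim [245.6 248.2] [393.2 298.4]
```

View pics/c5.png

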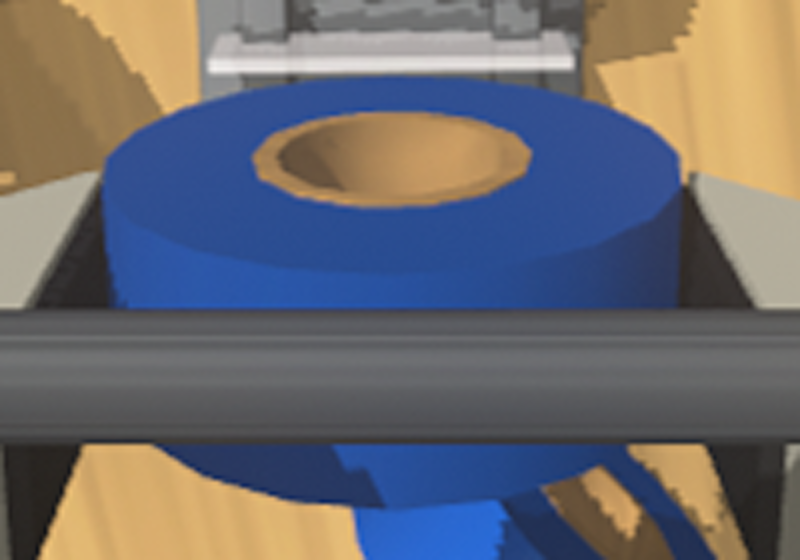

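View pics/c0.png

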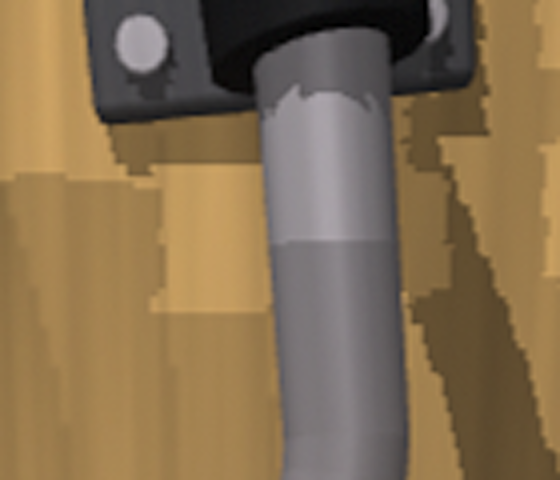

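```bash
python3 - <<'E'
from h import *
s=ld('wrist0')
print(onz(s,341,7,.131),onz(s,341,8,.131),onz(s,341,5.5,.131))
B=np.array([.643,.0927]);th=np.radians(5.3)
f=B+np.array([-np.sin(th),np.cos(th)])*.05
for L in (.05,.055,.06,.065):
    f=B+np.array([-np.sin(th),np.cos(th)])*L
    print(L,f,proj(s,[*f,.131]),proj(s,[*(f+np.array([-np.cos(th),-np.sin(th)])*.0185),.12]),proj(s,[*(f+np.array([-np.cos(th),-np.sin(th)])*.013),.107]))
E
python3 -m creep '[3,0,-2,0,6,3.5,1,0,0,6,3.5,1,0,0,6,3.5,1,0,0,6,3,1,0,0,6,1.5,0.2,0,0,6,0,0,0,0,6,0,0,0,0,6]'
python3 - <<'E'
from h import *
snap('wrist','w6')
E
```

```text
[0.63781541 0.15021666 0.131     ] [0.63782473 0.14966996 0.131     ] [0.63780145 0.15103542 0.131     ]
0.05 [0.63838147 0.14248623] [341.69552841  21.02417409] [312.49290754  29.52101675] [320.7389292   34.52909552]
0.055 [0.63791962 0.14746486] [341.0922818   12.02072579] [311.75907583  20.99054623] [320.08476947  26.45455874]
0.06 [0.63745776 0.15244348] [340.48209219   2.91365327] [311.0172006   12.36657337] [319.42380283  18.29600176]
0.065 [0.63699591 0.15742211] [339.86483903  -6.29884279] [310.26714888   3.64755237] [318.75592248  10.05210629]
time_s: 4.92
tool_pos: [0.6199, -0.2093, 0.1693]
tool_rot: [0.769, 0.639, -0.001, -0.001]
wrist_force: [-0.0, -0.6, -0.2]
width: 0.0637
```

View pics/w6.png

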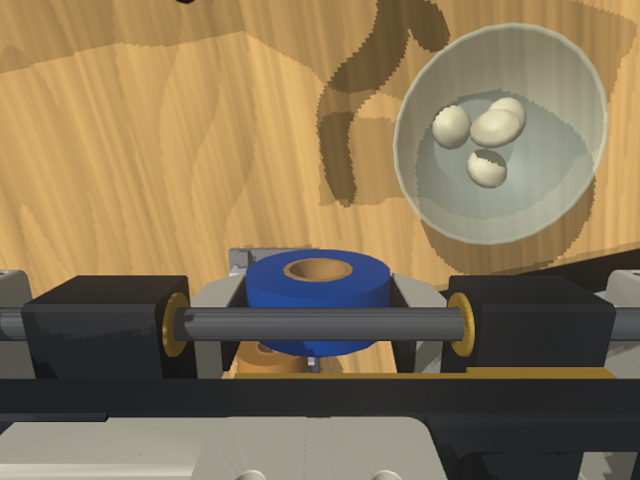

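```bash
python3 -m creep '[0,0,0,-5.8,6,0,0,0,-5.8,6,2.5,-1,1,0,6,2.5,-1,2,0,6,2.5,-1,1.6,0,6,2,-0.8,1,0,6,0,0,0,0,6,0,0,0,0,6]'
python3 - <<'E'
from h import *
snap('wrist','w7');o=telemetry.get_obs();print(o['tool_pos'],R.from_quat(o['tool_rot']).as_matrix().round(4))
E
```

```text
time_s: 5.63
tool_pos: [0.5793, -0.1167, 0.114]
tool_rot: [0.701, 0.713, -0.001, -0.001]
wrist_force: [0.7, -1.2, 0.2]
width: 0.0639
[ 0.58025531 -0.11796068  0.11463802] [[-1.540e-02  9.999e-01 -5.000e-04]
 [ 9.999e-01  1.540e-02 -1.100e-03]
 [-1.100e-03 -5.000e-04 -1.000e+00]]
```

View pics/w7.png

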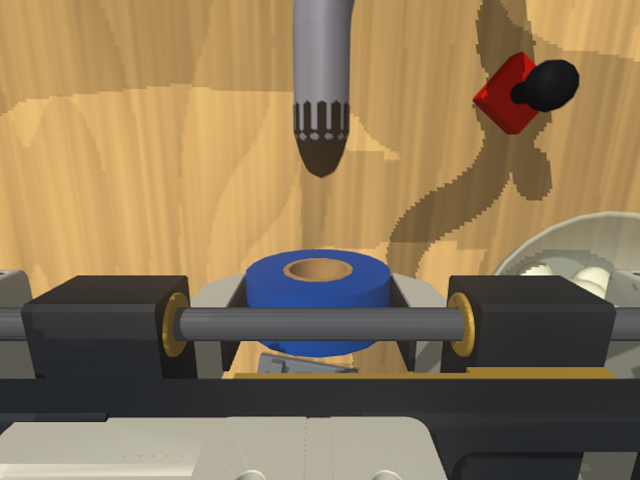

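```bash
cat > meas.py <<'E'
from h import *
import sys
def meas(n):
    s=ld(n);h=cv2.cvtColor(s['image'],cv2.COLOR_RGB2HSV)
    o=telemetry.get_obs();T=o['tool_pos'];Q=R.from_quat(o['tool_rot']).as_matrix()
    m=(((h[:,:,1]<75)|((h[:,:,0]>100)&(h[:,:,0]<178)&(h[:,:,1]<110)))*255).astype(np.uint8)
    m=cv2.morphologyEx(m,cv2.MORPH_OPEN,np.ones((5,5)))
    return s,h,m,T,Q
if __name__=='__main__':
    s,h,m,T,Q=meas(sys.argv[1]);P=[]
    for r in range(2,98,6):
        c=np.where(m[r,250:400]>0)[0]+250
        a=Q.T@(onz(s,c.min()-.5,r,.12)-T);b=Q.T@(onz(s,c.max()+.5,r,.12)-T);P.append((a+b)/2*1000)
        print(r,c.min(),c.max(),(1000*(a+b)/2).round(2),((b-a)*1000)[1].round(2))
    mb=cv2.inRange(h,(105,120,40),(128,255,255))
    for r in (270,280,290,300):
        c=np.where(mb[r,200:430]>0)[0]+200;print('ring',r,c.min(),c.max(),((Q.T@(onz(s,c.min()-.5,r,.12)-T)+Q.T@(onz(s,c.max()+.5,r,.12)-T))*500).round(2))
E
python3 meas.py w7
```

```text
2 294 353 [120.18   0.16  -5.5 ] 22.16
8 293 352 [118.22  -0.19  -5.49] 22.24
14 293 350 [116.25  -0.56  -5.49] 21.58
20 293 350 [114.26  -0.55  -5.49] 21.67
26 293 349 [112.26  -0.72  -5.49] 21.37
32 293 349 [110.24  -0.72  -5.48] 21.46
38 293 349 [108.2   -0.71  -5.48] 21.54
44 293 349 [106.15  -0.7   -5.48] 21.62
50 293 349 [104.09  -0.69  -5.48] 21.71
56 293 349 [102.01  -0.68  -5.47] 21.79
62 293 348 [99.91 -0.86 -5.47] 21.49
68 293 348 [97.79 -0.85 -5.47] 21.58
74 293 348 [95.66 -0.85 -5.47] 21.66
80 294 348 [93.52 -0.64 -5.47] 21.36
86 294 348 [91.35 -0.63 -5.46] 21.45
92 294 348 [89.17 -0.62 -5.46] 21.53
ring 270 247 388 [15.42 -1.87 -5.38]
ring 280 246 387 [10.68 -2.31 -5.37]
ring 290 247 388 [ 5.88 -1.86 -5.37]
ring 300 247 388 [ 0.99 -1.85 -5.36]
```

```bash
python3 -m creep '[0.5,0.12,0,0,6,1,0,0,0,6,1,0,0,0,6,1,0,0,0,6,1,0,0,0,6,0.5,0,0,0,6,0,0,0,0,6]'
python3 -m creep '[0.5,0,0,0,6,0.5,0,0,0,6,0,0,0,0,6]'
python3 - <<'E'
from h import *
snap('wrist','w8');o=telemetry.get_obs();print(o['tool_pos'],o['wrist_force'],o['wrist_torque'])
E
```

```text
time_s: 6.27
tool_pos: [0.5812, -0.0635, 0.1148]
tool_rot: [0.7, 0.714, 0.0, -0.0]
wrist_force: [0.1, 0.1, -0.7]
width: 0.0641
time_s: 6.52
tool_pos: [0.581, -0.0548, 0.1148]
tool_rot: [0.701, 0.713, 0.0, -0.0]
wrist_force: [0.3, 0.1, -0.1]
width: 0.0637
[ 0.58094905 -0.05544274  0.11474835] [ 0.23975569 -0.45835795 -0.0658706 ] [-0.0201586   0.0395354  -0.00544872]
```

View pics/w8.png

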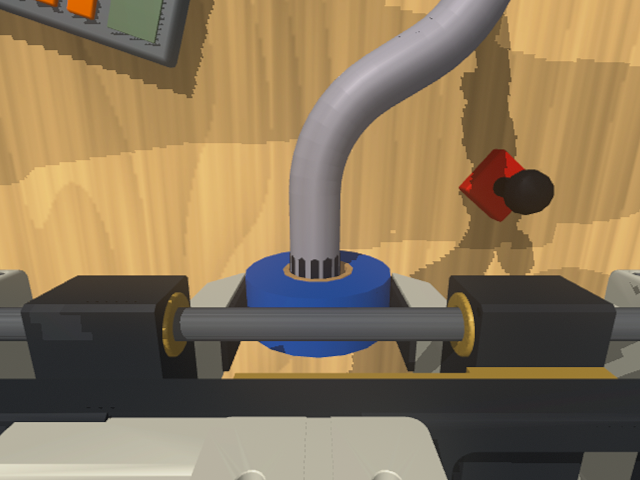

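```bash
python3 - <<'E'
from h import *
cv2.imwrite('pics/c8.png',cv2.resize(cv2.imread('pics/w8.png')[180:320,240:400],None,fx=5,fy=4.2,interpolation=2)[:, :800])
from meas import meas
s,h,m,T,Q=meas('w8')
for r in range(170,260,10):
    c=np.where(m[r,270:380]>0)[0]+270
    a=Q.T@(onz(s,c.min()-.5,r,.12)-T);b=Q.T@(onz(s,c.max()+.5,r,.12)-T)
    print(r,c.min(),c.max(),(500*(a+b)).round(2),((b-a)*1000)[1].round(2))
mb=cv2.inRange(h,(105,120,40),(128,255,255))
for r in (270,280,290,300):
    c=np.where(mb[r,200:430]>0)[0]+200;print('ring',r,c.min(),c.max(),((Q.T@(onz(s,c.min()-.5,r,.12)-T)+Q.T@(onz(s,c.max()+.5,r,.12)-T))*500).round(2))
E
```

```text
170 291 342 [58.41 -1.41 -5.24] 21.59
180 290 340 [54.3  -2.04 -5.24] 21.32
190 289 339 [50.13 -2.46 -5.24] 21.47
200 289 339 [45.89 -2.47 -5.24] 21.63
210 290 339 [41.6  -2.27 -5.24] 21.36
220 290 339 [37.25 -2.27 -5.25] 21.51
230 290 339 [32.83 -2.28 -5.25] 21.67
240 290 339 [28.34 -2.29 -5.25] 21.83
250 290 340 [23.79 -2.08 -5.25] 22.43
ring 270 247 388 [14.49 -0.97 -5.25]
ring 280 246 387 [ 9.73 -1.42 -5.25]
ring 290 247 387 [ 4.9  -1.19 -5.25]
ring 300 247 388 [-0.01 -0.96 -5.25]
```

View pics/c8.png

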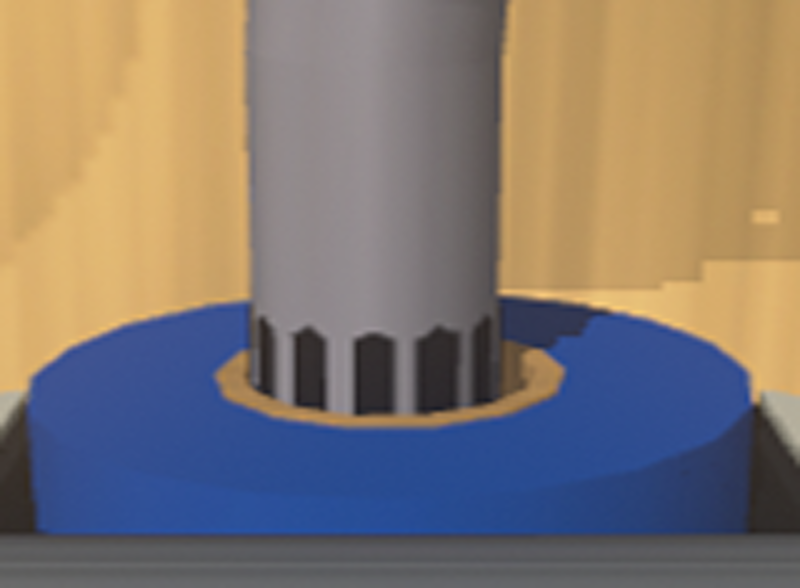

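```bash
python3 -m creep '[0,-0.1,0,0,6,0.2,0,0,0,6,0.3,0,0,0,6,0.3,0,0,0,6,0,0,0,0,6]'
python3 -m creep '[0.3,0,0,0,6,0.3,0,0,0,6,0.3,0,0,0,6,0,0,0,0,6]'; python3 - <<'E'
from h import *
for i in range(1): o=telemetry.get_obs();print(o['tool_pos'],o['wrist_force'].round(2),o['wrist_torque'].round(3))
E
```

```text
time_s: 6.98
tool_pos: [0.5798, -0.047, 0.1147]
tool_rot: [0.701, 0.713, 0.0, -0.0]
wrist_force: [0.4, 0.1, 0.5]
width: 0.0637
time_s: 7.32
tool_pos: [0.5796, -0.0379, 0.1147]
tool_rot: [0.701, 0.714, 0.0, -0.0]
wrist_force: [0.2, -0.2, -0.2]
width: 0.0638
[ 0.57962555 -0.03789076  0.11472874] [ 0.22 -0.21 -0.15] [ 0.032  0.012 -0.001]
```

```bash
for i in 1 2 3 4 5 6; do python3 -m creep '[0,0,0.05,0,6,0,0,0,0,6,0,0,0,0,6]' | tr '\n' ' ' | sed 's/tool_rot.*wrist/wrist/'; echo; done
```

```text
time_s: 7.57 tool_pos: [0.5796, -0.0391, 0.1142] wrist_force: [0.3, -0.9, 0.3] width: 0.064 
time_s: 7.82 tool_pos: [0.5796, -0.0391, 0.1137] wrist_force: [-0.1, -0.8, -0.4] width: 0.0638 
time_s: 8.07 tool_pos: [0.5796, -0.039, 0.1132] wrist_force: [0.6, 0.2, -1.4] width: 0.0638 
time_s: 8.32 tool_pos: [0.5796, -0.0389, 0.1127] wrist_force: [-0.1, -0.1, -0.1] width: 0.0638 
time_s: 8.57 tool_pos: [0.5796, -0.0389, 0.1122] wrist_force: [-0.3, -0.2, -0.7] width: 0.0637 
time_s: 8.82 tool_pos: [0.5796, -0.0389, 0.1117] wrist_force: [-0.1, -0.8, -0.4] width: 0.0638
```

```bash
for i in 1 2 3 4; do python3 -m creep '[0,0,0.05,0,6,0,0,0,0,6,0,0,0,0,6]' | tr '\n' ' ' | sed 's/tool_rot.*wrist/wrist/'; echo; done
```

```text
time_s: 9.07 tool_pos: [0.5797, -0.039, 0.1113] wrist_force: [-0.4, -0.8, 0.3] width: 0.0641 
time_s: 9.32 tool_pos: [0.5797, -0.0389, 0.1112] wrist_force: [-2.6, 0.1, 5.3] width: 0.0638 
time_s: 9.57 tool_pos: [0.5798, -0.0389, 0.1112] wrist_force: [-3.7, 0.5, 9.9] width: 0.0637 
time_s: 9.82 tool_pos: [0.5798, -0.0389, 0.1109] wrist_force: [-4.9, 0.7, 13.3] width: 0.0641
```

```bash
python3 -m creep '[0,0,-0.25,0,6,0,-0.07,-0.1,0,6,0.2,0,0,0,6,0.2,0,0,0,6,0,0,0,0,6]' | tr '\n' ' '; python3 - <<'E'
from h import *
snap('wrist','w9')
cv2.imwrite('pics/c9.png',cv2.resize(cv2.imread('pics/w9.png')[100:320,220:420],None,fx=4,fy=2.7,interpolation=2))
o=telemetry.get_obs();print(o['tool_pos'],o['wrist_force'],R.from_quat(o['tool_rot']).as_euler('xyz',degrees=True))
E
```

```text
time_s: 10.23 tool_pos: [0.5787, -0.0342, 0.1129] tool_rot: [0.701, 0.713, -0.0, -0.0] wrist_force: [0.1, 0.6, -0.5] width: 0.0637 [ 0.57871881 -0.03447408  0.11295569] [-0.42554237 -0.10784072 -0.40980562] [-1.79976766e+02 -1.05487748e-02  9.10292715e+01]
```

View pics/w9.png

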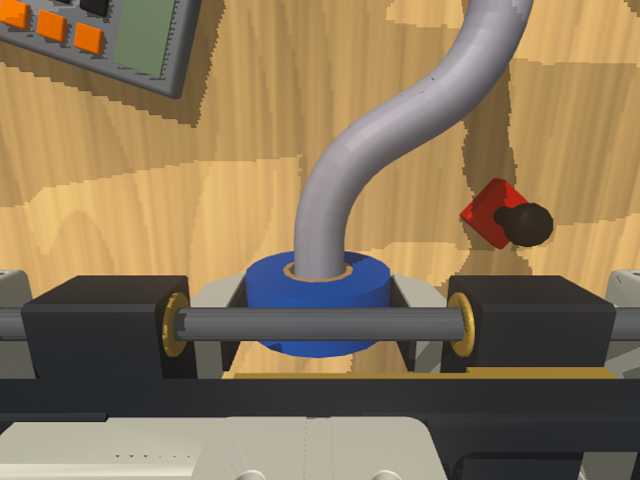

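```bash
cat > cl.py <<'E'
from h import *
def rect(n,x0,y0,x1,y1,res=.00025,z=.12):
    s=ld(n);h=cv2.cvtColor(s['image'],cv2.COLOR_RGB2HSV)
    m=((((h[:,:,1]<75)|((h[:,:,0]>100)&(h[:,:,0]<178)&(h[:,:,1]<110))))*255).astype(np.uint8)
    m=cv2.morphologyEx(m,cv2.MORPH_OPEN,np.ones((5,5)))
    W,H=int((x1-x0)/res),int((y1-y0)/res)
    c=[(x0,y0),(x1,y0),(x1,y1),(x0,y1)];d=np.float32([(0,0),(W,0),(W,H),(0,H)])
    M=cv2.getPerspectiveTransform(np.float32([proj(s,[*p,z]) for p in c]),d)
    return cv2.warpPerspective(m,M,(W,H),flags=cv2.INTER_LINEAR)
def centre(n,box):
    w=(rect(n,*box)>127).astype(np.uint8); dt=cv2.distanceTransform(w,cv2.DIST_L2,5)*.25
    P=[]
    ys,xs=np.where((dt>9.8)&(dt>=cv2.dilate(dt,np.ones((5,5)))-0.02)&(dt<12.5))
    return np.stack([box[0]+xs*.00025,box[1]+ys*.00025],1)
def arcpath(B,th,al,ds=.001):
    """points/tangents from tip inward; heading=dir of travel"""
    # local frame, start bend_in at (0,0)
    def Rm(a): return np.array([[np.cos(a),-np.sin(a)],[np.sin(a),np.cos(a)]])
    pts=[]
    r=.05
    for t in np.arange(0,.0575,ds): pts.append(((np.array([0,t])@Rm(th).T),np.array([0,1])@Rm(th).T,-t))
    L1=r*np.pi/3
    s=ds
    while s<2*L1+.02+.0555:
        if s<L1: a=s/r; p=np.array([-r*(1-np.cos(a)),-r*np.sin(a)]);h=a
        elif s<L1+.02: a=np.pi/3;p=np.array([-.025,-.0433])+(s-L1)*np.array([-np.sin(a),-np.cos(a)]);h=a
        elif s<2*L1+.02:
            a=np.pi/3-(s-L1-.02)/r; c=np.array([-.0673,-.0966])+np.array([r,0]);p=c+r*np.array([-np.cos(a),np.sin(a)]);h=a
        else: p=np.array([-.0673,-.0966-(s-2*L1-.02)]);h=0
        pts.append((p@Rm(al).T,np.array([np.sin(h),np.cos(h)])@Rm(al).T,s)); s+=ds
    pts.sort(key=lambda q:-q[2])
    return np.array([q[0]+B for q in pts]),np.array([q[1] for q in pts]),np.array([q[2] for q in pts])
E
python3 - <<'E'
from cl import *
from scipy.optimize import least_squares
from scipy.spatial import cKDTree
for n,box in [('wrist0',(.55,-.035,.67,.14)),('w7',(.55,-.02,.6,.01)),('w9',(.55,-.005,.68,.08))]:
    P=centre(n,box);print(n,len(P),P.min(0),P.max(0))
    if n=='w7':continue
    def f(q):
        A,_,_=arcpath(np.array(q[:2]),q[2],q[3]); d,i=cKDTree(A).query(P); return d
    def f2(q):
        A,Tn,_=arcpath(np.array(q[:2]),q[2],q[3]); d,i=cKDTree(A).query(P); e=P-A[i]; return e[:,0]*Tn[i,1]-e[:,1]*Tn[i,0]
    q0=[.643,.0927,np.radians(5.3),np.radians(1.15)]
    r=least_squares(f2,q0,x_scale=[.001,.001,.01,.01],diff_step=1e-2,loss='soft_l1',f_scale=.0005)
    print('init rms',np.sqrt(np.mean(f2(q0)**2)),'fit',r.x[:2],np.degrees(r.x[2:]),np.sqrt(np.mean(r.fun**2)))
E
```

```text
wrist0 391 [ 0.57725 -0.03175] [0.643   0.13825]
init rms 0.0004671296550864656 fit [0.64288601 0.09164821] [4.9475895  1.22740315] 0.0001375383851832255
w7 69 [ 0.57775 -0.02   ] [ 0.578   -0.00775]
w9 146 [ 0.57775 -0.005  ] [0.6415 0.0795]
init rms 0.00068539509951139 fit [0.6428851  0.09167009] [4.99577674 1.27738866] 6.926091307979149e-05
```

```bash
cat > plan.py <<'E'
from cl import *
B=np.array([.6429,.0917]);TH=np.radians(5.0);AL=np.radians(1.25);OFF=.003
def path(off=(0,0)):
    A,T,S=arcpath(B,TH,AL,ds=.0005); A=A+np.array(off)
    s=-S; out=[]
    for sc in np.arange(s.min()+.012,s.max()-.0115,.0005):
        P=A[(s>=sc-.012)&(s<=sc+.012)]
        c=P.mean(0);u=np.linalg.svd(P-c)[2][0]
        if u[1]<0:u=-u
        t=(P-c)@u;n=np.array([u[1],-u[0]]);e=(P-c)@n
        out.append((sc,*(c+u*(t.max()+t.min())/2+n*(e.max()+e.min())/2),np.arctan2(u[0],u[1]),(e.max()-e.min())/2))
    return np.array(out)  # s, x,y, cw heading, half-sagitta
def tool():
    o=telemetry.get_obs();Q=R.from_quat(o['tool_rot']).as_matrix();return o,o['tool_pos'],np.arctan2(Q[0,0],Q[1,0])
def rows(x,y,hd,s0,step,n,off=(0,0)):
    p=path(off)
    for k in range(n):
        sc=s0+step*(k+1);g=[np.interp(sc,p[:,0],p[:,i]) for i in range(5)]
        u=np.array([np.sin(g[3]),np.cos(g[3])]);tc=np.array(g[1:3])-OFF*u
        d=tc-[x,y];uu=np.array([np.sin(hd),np.cos(hd)]);nn=np.array([uu[1],-uu[0]])
        print('s %.1f  dx %.2f dy %.2f yaw %.1f | tcp %.4f %.4f hd %.1f sag %.2f'%(sc*1e3,d@uu*100,d@nn*100,np.degrees(g[3]-hd),*tc,np.degrees(g[3]),g[4]*1e3))
        x,y=tc;hd=g[3]
def where(off=(0,0)):
    o,T,hd=tool();c=T[:2]+OFF*np.array([np.sin(hd),np.cos(hd)]);p=path(off);i=np.argmin(np.hypot(p[:,1]-c[0],p[:,2]-c[1]))
    u=np.array([np.sin(p[i,3]),np.cos(p[i,3])]);n=np.array([u[1],-u[0]])
    f=o['wrist_force'];un=np.array([np.sin(hd),np.cos(hd)]);nn=np.array([un[1],-un[0]])
    print('ring',c.round(4),'hd %.2f'%np.degrees(hd),'s %.1f'%(p[i,0]*1e3),'lat err mm %.2f'%((c-p[i,1:3])@n*1e3),'hd err %.2f'%np.degrees(hd-p[i,3]),'F axial %.1f lat %.1f z %.1f'%(f[:2]@un,f[:2]@nn,f[2]),'Tz %.3f'%o['wrist_torque'][2])
    return T,hd,p[i,0]
E
python3 - <<'E'
from plan import *
T,hd,s=where()
rows(T[0],T[1],hd,s,.0025,60,off=(.0004,0))
E
```

```text
ring [ 0.5787 -0.0315] hd -1.03 s -150.0 lat err mm 0.39 hd err 0.22 F axial -0.1 lat -0.4 z -0.4 Tz -0.023
s -147.5  dx 0.24 dy 0.00 yaw -0.2 | tcp 0.5787 -0.0321 hd -1.3 sag 0.00
s -145.0  dx 0.25 dy -0.00 yaw -0.0 | tcp 0.5786 -0.0296 hd -1.3 sag 0.00
s -142.5  dx 0.25 dy -0.00 yaw 0.0 | tcp 0.5786 -0.0271 hd -1.3 sag 0.00
s -140.0  dx 0.25 dy -0.00 yaw 0.0 | tcp 0.5785 -0.0246 hd -1.2 sag 0.00
s -137.5  dx 0.25 dy -0.00 yaw 0.0 | tcp 0.5785 -0.0221 hd -1.2 sag 0.00
s -135.0  dx 0.25 dy 0.00 yaw 0.0 | tcp 0.5784 -0.0196 hd -1.2 sag 0.01
s -132.5  dx 0.25 dy 0.00 yaw 0.1 | tcp 0.5784 -0.0171 hd -1.1 sag 0.08
s -130.0  dx 0.25 dy 0.01 yaw 0.4 | tcp 0.5784 -0.0146 hd -0.7 sag 0.19
s -127.5  dx 0.25 dy 0.00 yaw 0.8 | tcp 0.5784 -0.0121 hd 0.1 sag 0.33
s -125.0  dx 0.25 dy 0.00 yaw 1.2 | tcp 0.5785 -0.0097 hd 1.2 sag 0.46
s -122.5  dx 0.25 dy 0.00 yaw 1.6 | tcp 0.5785 -0.0072 hd 2.8 sag 0.57
s -120.0  dx 0.25 dy -0.00 yaw 2.0 | tcp 0.5786 -0.0047 hd 4.8 sag 0.65
s -117.5  dx 0.25 dy -0.00 yaw 2.4 | tcp 0.5788 -0.0022 hd 7.2 sag 0.69
s -115.0  dx 0.25 dy -0.01 yaw 2.7 | tcp 0.5790 0.000
[... 2586 characters left out ...]
 -22.5  dx 0.25 dy 0.01 yaw -2.9 | tcp 0.6370 0.0676 hd 24.2 sag 0.69
s -20.0  dx 0.25 dy 0.01 yaw -2.9 | tcp 0.6381 0.0698 hd 21.4 sag 0.69
s -17.5  dx 0.25 dy 0.01 yaw -2.9 | tcp 0.6391 0.0721 hd 18.5 sag 0.69
s -15.0  dx 0.25 dy 0.01 yaw -2.9 | tcp 0.6400 0.0744 hd 15.7 sag 0.69
s -12.5  dx 0.25 dy 0.01 yaw -2.9 | tcp 0.6407 0.0768 hd 12.8 sag 0.69
s -10.0  dx 0.25 dy 0.01 yaw -2.9 | tcp 0.6413 0.0792 hd 9.9 sag 0.72
s -7.5  dx 0.25 dy 0.01 yaw -3.0 | tcp 0.6419 0.0816 hd 6.9 sag 0.71
s -5.0  dx 0.25 dy 0.01 yaw -2.9 | tcp 0.6423 0.0840 hd 4.0 sag 0.71
s -2.5  dx 0.25 dy 0.01 yaw -2.6 | tcp 0.6425 0.0865 hd 1.4 sag 0.68
s -0.0  dx 0.25 dy 0.01 yaw -2.2 | tcp 0.6427 0.0890 hd -0.8 sag 0.61
```

```bash
python3 -m creep '[0.25,0,0,-0.2,6,0.25,0,0,0,6,0.25,0,0,0,6,0.25,0,0,0,6,0.25,0,0,0,6,0.25,0,0,0,6,0.25,0,0,0.1,6,0,0,0,0,6]' | tr '\n' ' '; python3 - <<'E'
from plan import *
where((.0004,0))
E
python3 -m creep '[0.25,0,0,0.5,6,0.25,0,0,0.8,6,0.25,0,0,1.2,6,0.25,0,0,1.6,6,0,0,0,0,6]' | tr '\n' ' '; python3 - <<'E'
from plan import *
where((.0004,0))
E
```

```text
time_s: 10.95 tool_pos: [0.5785, -0.0166, 0.1133] tool_rot: [0.7, 0.714, 0.0, -0.0] wrist_force: [-0.3, 0.5, -0.5] width: 0.0637 ring [ 0.5785 -0.0136] hd -1.14 s -132.0 lat err mm 0.10 hd err -0.10 F axial 0.5 lat -0.3 z -0.5 Tz 0.032
time_s: 11.37 tool_pos: [0.5785, -0.0066, 0.1132] tool_rot: [0.726, 0.688, 0.0, -0.0] wrist_force: [0.3, 1.3, -1.3] width: 0.0638 ring [ 0.5787 -0.0036] hd 3.10 s -122.0 lat err mm -0.01 hd err -0.09 F axial 1.3 lat 0.2 z -1.3 Tz 0.007
```

```bash
cat > w.sh <<'E'
python3 -c "
from plan import *
where((.0004,0))"
E
python3 -m creep '[0.25,0,0,2,6,0.25,0,0,2.4,6,0.25,-0.01,0,2.8,6,0,0,0,0,6]' >/dev/null; sh w.sh
python3 -m creep '[0.25,-0.01,0,2.9,6,0.25,-0.01,0,2.9,6,0.25,-0.01,0,2.9,6,0,0,0,0,6]' >/dev/null; sh w.sh
```

```text
ring [0.5797 0.0036] hd 10.29 s -114.5 lat err mm 0.05 hd err -0.19 F axial 0.6 lat -0.8 z -1.1 Tz 0.005
ring [0.5815 0.0107] hd 18.92 s -107.5 lat err mm 0.08 hd err 0.15 F axial 0.1 lat 0.3 z -0.2 Tz 0.024
```

```bash

python3 -m creep '[0.25,-0.01,0,2.9,6,0.25,-0.01,0,2.9,6,0.25,-0.01,0,2.9,6,0.25,-0.01,0,2.9,6,0,0,0,0,6]' >/dev/null; sh w.sh
python3 -m creep '[0.25,-0.01,0,2.9,6,0.25,-0.01,0,2.9,6,0.25,-0.01,0,2.9,6,0.25,-0.01,0,2.9,6,0,0,0,0,6]' >/dev/null; sh w.sh
```

```text
ring [0.5857 0.0197] hd 30.45 s -97.5 lat err mm 0.12 hd err 0.22 F axial 0.7 lat 0.5 z -0.6 Tz -0.026
ring [0.5916 0.0275] hd 42.02 s -87.5 lat err mm 0.23 hd err 0.33 F axial 0.2 lat -0.1 z -0.5 Tz -0.021
```

```bash

python3 -m creep '[0.25,-0.02,0,2.6,6,0.25,-0.02,0,2.8,6,0.25,-0.01,0,2.6,6,0.25,-0.01,0,2.4,6,0,0,0,0,6]' >/dev/null; sh w.sh
python3 -m creep '[0.25,-0.01,0,2.1,6,0.25,-0.01,0,1.6,6,0.25,-0.01,0,1.2,6,0.25,-0.01,0,0.8,6,0,0,0,0,6]' >/dev/null; sh w.sh
```

```text
ring [0.5987 0.0344] hd 52.37 s -77.5 lat err mm 0.04 hd err -0.14 F axial 0.4 lat -0.1 z -1.5 Tz -0.017
ring [0.6071 0.0403] hd 58.12 s -67.0 lat err mm 0.01 hd err -0.16 F axial -0.1 lat 0.2 z -1.5 Tz 0.043
```

```bash

python3 -m creep '[0.25,0,0,0.4,6,0.25,0,0,0.1,6,0,0,0,0,6]' | tr '\n' ' '; sh w.sh; python3 -c "
from h import *
snap('wrist','w10');snap('side','s10')"
```

```text
time_s: 13.95 tool_pos: [0.6088, 0.0415, 0.1133] tool_rot: [0.963, 0.27, 0.0, -0.0] wrist_force: [-0.1, 0.7, -0.2] width: 0.0638 ring [0.6114 0.043 ] hd 58.65 s -62.0 lat err mm 0.08 hd err -0.05 F axial 0.3 lat -0.6 z -0.2 Tz -0.011
```

View pics/w10.png

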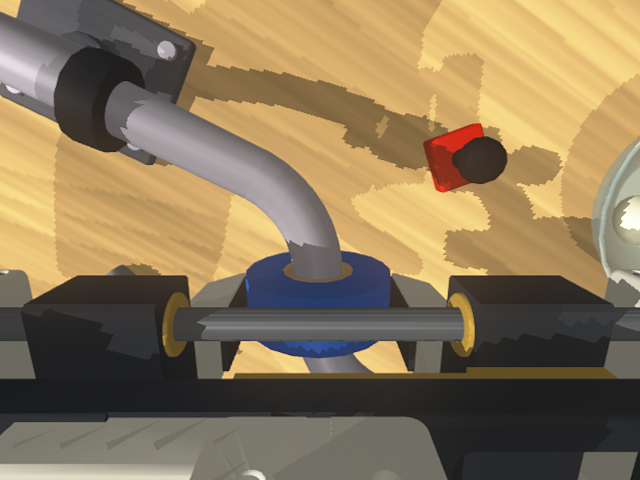

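The ring has passed the first bend and sits centred on the middle straight, with the tube well inside the bore. On to the second bend.

```bash

python3 -m creep '[0.25,-0.01,0,-0.1,6,0.25,-0.01,0,-0.5,6,0.25,0,0,-0.8,6,0.25,0,0,-1.3,6,0,0,0,0,6]' >/dev/null; sh w.sh
python3 -m creep '[0.25,0,0,-1.8,6,0.25,0,0,-2.1,6,0.25,0,0,-2.5,6,0.25,0.01,0,-2.7,6,0,0,0,0,6]' >/dev/null; sh w.sh
```

```text
ring [0.6198 0.0487] hd 55.85 s -51.5 lat err mm 0.01 hd err 0.35 F axial -0.3 lat 0.1 z -0.9 Tz -0.022
ring [0.6274 0.055 ] hd 46.69 s -41.5 lat err mm 0.04 hd err 0.67 F axial -0.0 lat -0.5 z -1.1 Tz -0.017
```

```bash

python3 -m creep '[0.25,0.01,0,-3.4,6,0.25,0.01,0,-3,6,0.25,0.01,0,-2.9,6,0.25,0.01,0,-2.9,6,0,0,0,0,6]' >/dev/null; sh w.sh
python3 -m creep '[0.25,0.01,0,-2.9,6,0.25,0.01,0,-2.9,6,0.25,0.01,0,-2.9,6,0,0,0,0,6]' >/dev/null; sh w.sh
```

```text
ring [0.6337 0.0624] hd 34.59 s -32.0 lat err mm -0.03 hd err -0.54 F axial 0.8 lat -0.6 z -0.4 Tz -0.001
ring [0.6374 0.0689] hd 25.97 s -24.5 lat err mm -0.14 hd err -0.57 F axial 0.1 lat -0.4 z -0.7 Tz -0.033
```

```bash

python3 -m creep '[0.25,0.02,0,-2.6,6,0.25,0.01,0,-2.8,6,0.25,0.01,0,-2.9,6,0,0,0,0,6]' >/dev/null; sh w.sh
python3 -m creep '[0.25,0.01,0,-2.9,6,0.25,0.01,0,-2.9,6,0.25,0.01,0,-2.9,6,0,0,0,0,6]' >/dev/null; sh w.sh
```

```text
ring [0.6403 0.0757] hd 17.73 s -16.5 lat err mm -0.04 hd err 0.35 F axial 0.7 lat -0.1 z -0.8 Tz -0.026
ring [0.642 0.083] hd 9.06 s -9.0 lat err mm -0.03 hd err 0.41 F axial -0.4 lat -0.5 z -0.6 Tz 0.013
```

```bash

python3 -m creep '[0.25,0.01,0,-3.2,6,0.25,0.01,0,-2.9,6,0.25,0.01,0,-2.6,6,0,0,0,0,6]' >/dev/null; sh w.sh
python3 - <<'E'
from plan import *
T,hd,s=where((.0004,0)); rows(T[0],T[1],hd,s,.0025,8,off=(.0004,0))
snap('wrist','w11')
E
```

```text
ring [0.6425 0.0904] hd 0.40 s -1.5 lat err mm -0.15 hd err -0.11 F axial 0.2 lat 0.1 z -0.8 Tz -0.019
ring [0.6425 0.0904] hd 0.40 s -1.5 lat err mm -0.15 hd err -0.11 F axial 0.2 lat 0.1 z -0.8 Tz -0.019
s 1.0  dx 0.26 dy 0.03 yaw -1.9 | tcp 0.6428 0.0900 hd -1.5 sag 0.57
s 3.5  dx 0.25 dy 0.01 yaw -1.5 | tcp 0.6428 0.0924 hd -3.1 sag 0.44
s 6.0  dx 0.25 dy 0.01 yaw -1.1 | tcp 0.6428 0.0949 hd -4.1 sag 0.29
s 8.5  dx 0.25 dy 0.01 yaw -0.6 | tcp 0.6427 0.0974 hd -4.8 sag 0.14
s 11.0  dx 0.25 dy 0.01 yaw -0.2 | tcp 0.6426 0.0999 hd -5.0 sag 0.02
s 13.5  dx 0.25 dy 0.00 yaw -0.0 | tcp 0.6424 0.1024 hd -5.0 sag 0.00
s 16.0  dx 0.25 dy 0.00 yaw 0.0 | tcp 0.6421 0.1049 hd -5.0 sag 0.00
s 18.5  dx 0.25 dy -0.00 yaw -0.0 | tcp 0.6419 0.1074 hd -5.0 sag 0.00
```

View pics/w11.png

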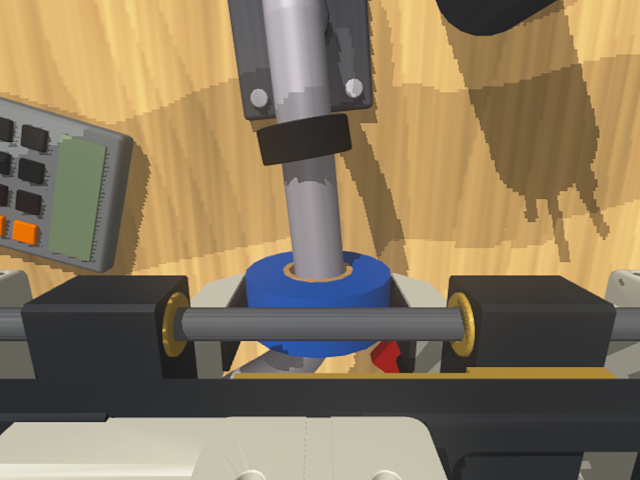

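```bash

python3 -m creep '[0.25,0.03,0,-1.9,6,0.25,0.01,0,-1.5,6,0.25,0.01,0,-1.1,6,0.25,0.01,0,-0.6,6,0,0,0,0,6]' >/dev/null; sh w.sh
python3 -m creep '[0.25,0.01,0,-0.2,6,0.25,0,0,0,6,0.25,0,0,0,6,0.3,0,0,0,6,0.3,0,0,0,6,0.3,0,0,0,6,0.3,0,0,0,6,0,0,0,0,6]' >/dev/null; sh w.sh
python3 -c "
from h import *
snap('wrist','w12')"
```

```text
ring [0.6425 0.1011] hd -4.87 s 9.0 lat err mm 0.14 hd err -0.04 F axial 0.2 lat 0.0 z 0.6 Tz 0.002
ring [0.6409 0.1208] hd -5.05 s 29.0 lat err mm 0.14 hd err -0.05 F axial -0.4 lat -0.3 z -0.9 Tz 0.068
```

View pics/w12.png

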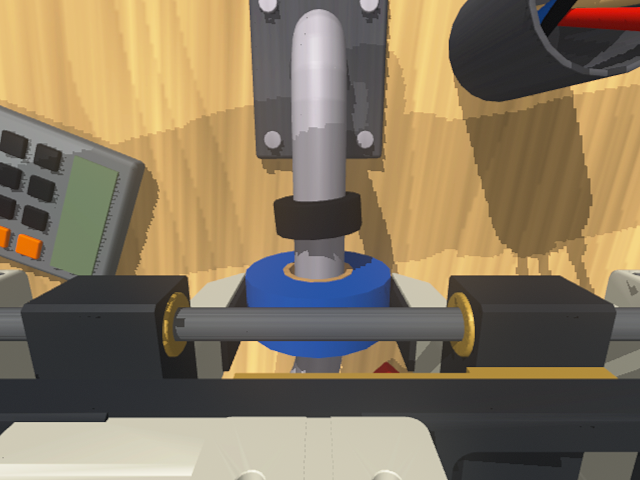

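```bash

python3 -m creep '[0.3,0,0,0,6,0.3,0,0,0,6,0.3,0,0,0,6,0.2,0,0,0,6,0,0,0,0,6]' >/dev/null; sh w.sh
for i in 1 2; do python3 -m creep '[0.1,0,0,0,6,0,0,0,0,6,0,0,0,0,6]' >/dev/null; sh w.sh; done
```

```text
ring [0.6399 0.1315] hd -5.05 s 39.5 lat err mm 0.11 hd err -0.05 F axial 0.4 lat -0.3 z -0.4 Tz -0.051
ring [0.64   0.1314] hd -4.99 s 39.5 lat err mm 0.17 hd err 0.01 F axial 0.3 lat 0.4 z -0.4 Tz -0.031
ring [0.6399 0.1326] hd -5.00 s 40.5 lat err mm 0.19 hd err 0.00 F axial -0.4 lat -0.4 z 0.2 Tz 0.001
```

```bash

for i in 1 2 3; do python3 -m creep '[0.1,0,0,0,6,0,0,0,0,6,0,0,0,0,6]' >/dev/null; sh w.sh; done
```

```text
ring [0.6398 0.1337] hd -5.00 s 42.0 lat err mm 0.19 hd err -0.00 F axial 0.2 lat 0.4 z -0.1 Tz 0.039
ring [0.6397 0.1347] hd -5.00 s 43.0 lat err mm 0.17 hd err -0.00 F axial -0.3 lat 0.9 z -1.1 Tz 0.017
ring [0.6397 0.1357] hd -5.00 s 44.0 lat err mm 0.20 hd err 0.00 F axial -0.1 lat 0.5 z -1.9 Tz -0.007
```

```bash

for i in 1 2 3; do python3 -m creep '[0.05,0,0,0,6,0,0,0,0,6,0,0,0,0,6]' >/dev/null; sh w.sh; done
```

```text
ring [0.6396 0.1361] hd -5.00 s 44.5 lat err mm 0.17 hd err 0.00 F axial -0.7 lat -0.9 z -0.7 Tz 0.027
ring [0.6396 0.1366] hd -5.00 s 45.0 lat err mm 0.20 hd err -0.00 F axial 0.3 lat -0.1 z -0.3 Tz 0.010
ring [0.6395 0.1371] hd -5.00 s 45.5 lat err mm 0.16 hd err 0.00 F axial -0.2 lat -0.2 z 0.0 Tz -0.002
```

```bash

for i in 1 2 3; do python3 -m creep '[0.05,0,0,0,6,0,0,0,0,6,0,0,0,0,6]' >/dev/null; sh w.sh; done
```

```text
ring [0.6395 0.1376] hd -5.00 s 45.5 lat err mm 0.17 hd err 0.00 F axial 0.5 lat 0.6 z -1.0 Tz 0.005
ring [0.6395 0.1377] hd -4.99 s 45.5 lat err mm 0.22 hd err 0.01 F axial -1.7 lat 0.8 z -0.2 Tz -0.010
ring [0.6395 0.1378] hd -4.96 s 45.5 lat err mm 0.21 hd err 0.04 F axial -2.3 lat 0.1 z 0.1 Tz 0.072
```

```bash

for i in 1 2; do python3 -m creep '[0.05,0,0,0,6,0,0,0,0,6,0,0,0,0,6]' >/dev/null; sh w.sh; done
```

```text
ring [0.6394 0.1378] hd -4.95 s 45.5 lat err mm 0.18 hd err 0.05 F axial -5.3 lat -0.7 z 0.7 Tz 0.034
ring [0.6394 0.1379] hd -4.93 s 45.5 lat err mm 0.17 hd err 0.07 F axial -6.9 lat -0.2 z 0.5 Tz 0.120
```

Contact with the collar is clear and rises with each step. I'll press slightly more, then hold for about 1.5 s.

```bash

python3 -m creep '[0.05,0,0,0,6,0,0,0,0,6,0,0,0,0,6,0,0,0,0,6,0,0,0,0,6,0,0,0,0,6]' >/dev/null; sh w.sh
python3 -m creep '[0,0,0,0,6,0,0,0,0,6,0,0,0,0,6,0,0,0,0,6,0,0,0,0,6,0,0,0,0,6,0,0,0,0,6,0,0,0,0,6,0,0,0,0,6,0,0,0,0,6]' >/dev/null; sh w.sh
python3 -m creep '[0,0,0,0,6,0,0,0,0,6,0,0,0,0,6,0,0,0,0,6,0,0,0,0,6,0,0,0,0,6,0,0,0,0,6,0,0,0,0,6,0,0,0,0,6,0,0,0,0,6]' >/dev/null; sh w.sh
```

```text
ring [0.6394 0.1378] hd -4.91 s 45.5 lat err mm 0.18 hd err 0.09 F axial -8.2 lat -0.1 z 1.2 Tz 0.154
ring [0.6394 0.1379] hd -4.91 s 45.5 lat err mm 0.18 hd err 0.09 F axial -7.6 lat -0.8 z 0.9 Tz 0.085
ring [0.6394 0.1378] hd -4.91 s 45.5 lat err mm 0.17 hd err 0.09 F axial -7.7 lat -1.8 z 1.7 Tz 0.173
```

```bash

python3 -m creep '[0,0,0.05,0,6,0,0,0.05,0,6,0,0,0.05,0,6,0,0,0,0,6]' >/dev/null; sh w.sh
python3 -m creep '[0,0,0.04,0,6,0,0,0,0,6,0,0,0,0,6]' >/dev/null; sh w.sh
```

```text
ring [0.6397 0.1379] hd -4.91 s 45.5 lat err mm 0.45 hd err 0.09 F axial -7.7 lat 1.0 z 3.5 Tz 0.117
ring [0.6398 0.1379] hd -4.91 s 45.5 lat err mm 0.50 hd err 0.09 F axial -7.7 lat -0.9 z 3.2 Tz 0.097
```

```bash

python3 -m creep '[-0.04,0,0,0,6,0,0,0,0,6]' | tr '\n' ' '; sh w.sh
python3 -m creep '[0,0,0,0,6.6,0,0,0,0,6.8,0,0,0,0,7,0,0,0,0,7.2,0,0,0,0,7.4,0,0,0,0,7.4]' | tr '\n' ' '; sh w.sh
python3 -c "
from h import *
snap('wrist','w13')"
```

```text
time_s: 24.4 tool_pos: [0.64, 0.1349, 0.1117] tool_rot: [0.676, 0.737, -0.0, 0.001] wrist_force: [-0.3, -7.0, 2.6] width: 0.064 ring [0.6397 0.1379] hd -4.92 s 45.5 lat err mm 0.46 hd err 0.08 F axial -7.0 lat -0.9 z 2.6 Tz 0.106
time_s: 24.9 tool_pos: [0.6395, 0.137, 0.1113] tool_rot: [0.675, 0.737, 0.0, -0.0] wrist_force: [0.5, -0.2, 0.5] width: 0.0739 ring [0.6392 0.14  ] hd -5.01 s 45.5 lat err mm 0.13 hd err -0.01 F axial -0.2 lat 0.4 z 0.5 Tz -0.015
```

View pics/w13.png

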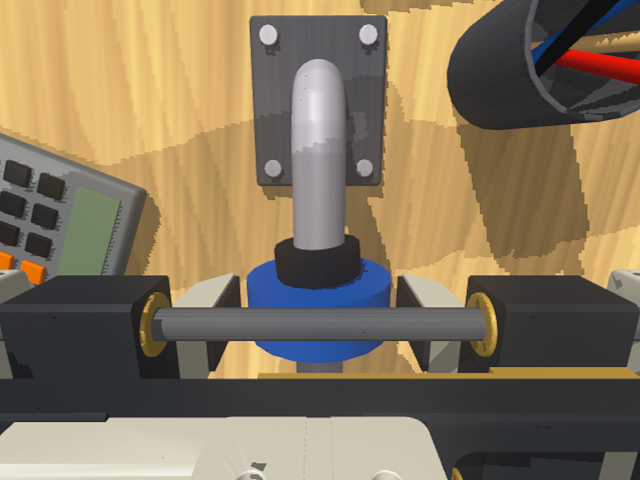

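The roll hangs against the collar and both pads are clear of it. I'll open fully and go straight up.

```bash

python3 -m creep '[0,0,0,0,8.5,0,0,0,0,9.1,0,0,0,0,9.1,0,0,-0.5,0,9.1,0,0,-1,0,9.1,0,0,-2,0,9.1,0,0,-2.5,0,9.1,0,0,-2.5,0,9.1,0,0,-2,0,9.1,0,0,-1,0,9.1]' | tr '\n' ' '
python3 -m creep '[-3,0,0,0,9.1,-3,0,0,0,9.1,-3,0,0,0,9.1,-2,0,0,0,9.1,0,0,0,0,9.1,0,0,0,0,9.1]' | tr '\n' ' '
python3 -c "
from h import *
snap('wrist','w14');snap('side','s14');snap('scene','sc14')"
```

```text
time_s: 25.78 tool_pos: [0.6409, 0.137, 0.2305] tool_rot: [0.676, 0.737, 0.002, 0.001] wrist_force: [-0.2, -0.2, 0.6] width: 0.0909 time_s: 26.28 tool_pos: [0.649, 0.0252, 0.2264] tool_rot: [0.677, 0.736, -0.0, 0.0] wrist_force: [-0.0, 0.4, -0.0] width: 0.0907
```

View pics/w14.png

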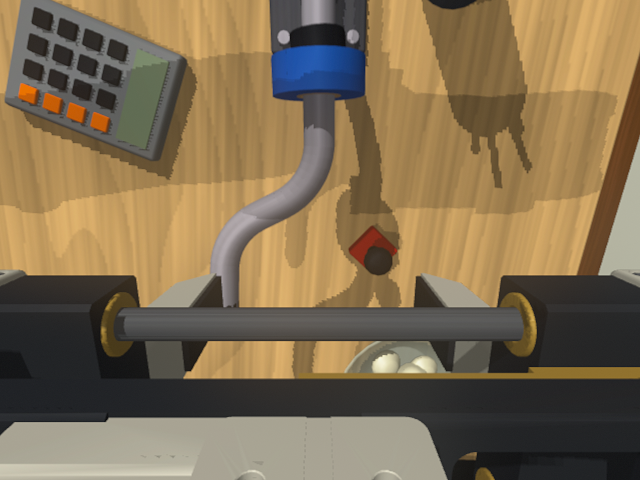

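View pics/s14.png

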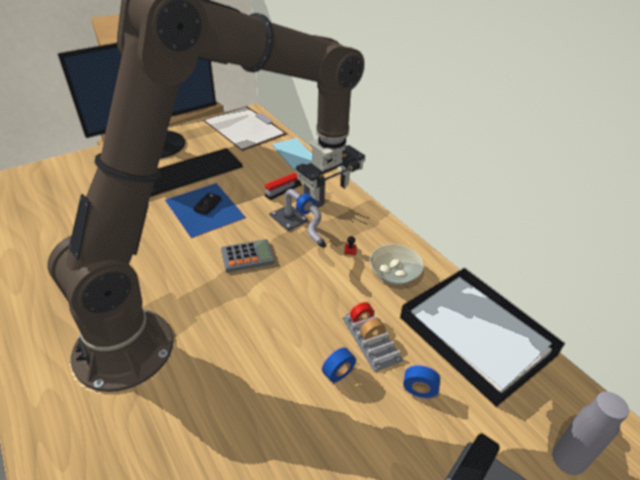

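View pics/sc14.png

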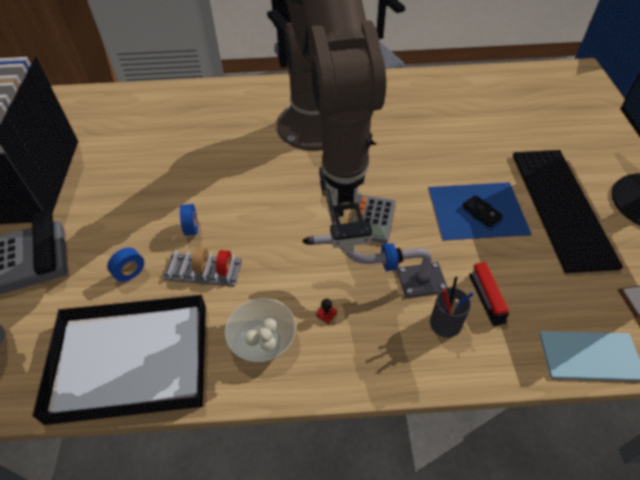

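```bash
python3 -c "
import cv2
a=cv2.imread('pics/w14.png')[10:115,250:390];cv2.imwrite('pics/c14.png',cv2.resize(a,None,fx=5.6,fy=5.6,interpolation=2))"
```

```text
(no output)
```

View pics/c14.png

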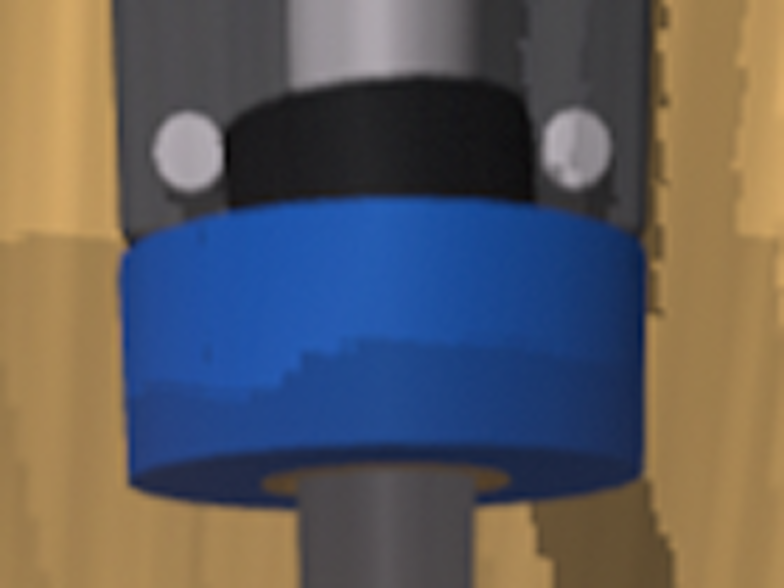

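```bash
python3 - <<'E'
from plan import *
s=ld('w14');u=np.array([-np.sin(TH),np.cos(TH)])
def S(px,z): return ((onz(s,*px,z)[:2]-B)@u*1000).round(2)
print('collar back',S((250+385/5.6,10+77/5.6),.1385),'ring back',S((250+385/5.6,10+197/5.6),.150),'ring front top/bottom',S((250+385/5.6,10+446/5.6),.150),S((250+385/5.6,10+505/5.6),.086))
E
```

```text
collar back 72.2 ring back 57.64 ring front top/bottom 33.33 34.49
```

```bash
python3 -c "
from rig import ticket,telemetry
print(telemetry.get_obs()['wrist_force']); print(ticket.finish_job())"
```

```text
[0.14569492 0.90748638 0.03174406]
the job is handed in; nothing more can be done
None
```

The blue roll is on the tape arm, hanging against the black collar. I handed the job in at about 26 s of the 72 s allowed.

- **Threading:** I found the tube's height and sideways position by touch, about 13 N at most. I measured the knocked end at roughly 3.7° out of line. Force readings on the way round both bends stayed below about 2 N, which is close to the sensor noise.
- **Pressing:** I pushed the roll against the collar at about 8 N and held it for about 2 s. Then I lowered it onto the tube, opened the fingers and backed away.
- **Last checks:** The wrist picture shows no visible gap at the collar. The roll's rear face measures 57.6 mm along the inner leg. The collar face works out at 58.2 mm from the picture, and contact was felt at about 57.5 mm, so these agree within measurement error. The red and tan rolls are still in the rack, and the other things on the desk look unmoved in the final pictures. The robot is touching nothing.
- **Small disagreements:** My first sideways estimate from the camera was about 1 mm off, and I corrected it from a closer picture and by touch. The tool sprang about 2 mm forward when the fingers opened, but the roll stayed against the collar.

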